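# Load the die plate under the sprung clips

## Task

Load the brass die plate into the grey marking stage: lay it flat on the open end of the deck, grip bar trailing, and slide it between the rails until both sprung clips have ridden up over it and snapped down into its cross groove, then let go. Feel your way in gently, stop as soon as it is home rather than forcing it against the stop, and leave the other things on the counter where they are.

Things in the scene. Friction and masses are not known exactly. Their poses are not given: they have to be found in the camera images.
- plate: Loose brass die plate, 0.2 to 0.33 kg, 90 (x) x 60 (y) x 8 mm; origin at the centre of its underside, z up. +x is the leading end, which goes in first; on the other half stands a grip bar. Starts flat on the counter at the left, grip bar roughly toward the robot. Let it rest on the deck as it slides, without bearing down on it.
- plate_grip (a point): Middle of the plate's upright grip bar, 29 mm to -x of the plate's origin, 20 mm above its underside. The bar is 28 mm long (x), 10 mm wide (y), its top 32 mm above the underside. Take it from above, fingers closing along the plate's y.
- plate_groove (a point): Middle of the floor of the cross groove that runs over the plate's whole width: 13 mm wide (plate x +13 to +26), 4 mm deep, floor 4 mm above the underside.
- stage: Fixed grey marking stage; origin at the centre of its underside, +x is the way the plate slides in (roughly away from the robot). Base x -130 to +100, 100 mm wide; slick deck (friction about 0.2) 14 mm up. Two steel rails 63 mm apart (y +-31.5), 7 mm high, x -45 to +100; a bridge between them carries two clips, and its front face is the rigid end stop.
- stage_mouth (a point): On the deck, mid-width, at stage x -70, where the rails' mouth is flared to 80 mm apart (63 mm from x -45 on); nearer the robot the deck is open. The bridge is clamped anywhere over 28 mm and not reported: its stop face is 102 to 130 mm beyond this point (stage x +32 to +60). Find it by feel or sight.
- stage_deck (a point): On the deck straight above the stage's origin. With the plate home its leading edge is 0 to 3 mm short of the stop face, so the plate's origin is at stage x -16 to +15, by where the bridge is. The clips' ramps begin to lift at 36 mm before the stop face, full lift is at 26 mm, and the ramp tips reach out to 48 mm.
- clip_left (a joint): Angle (rad; readings vary by 0.01) of the left (+y) sprung clip, 12 mm wide, at stage y +18; the plate's leading edge lifts its ramp. 0: nose 0.5 mm off the deck; 0.16: riding on the plate; 0.075: snapped into the groove. Raising both takes a push of about 4 to 7 N, riding 1 to 2 N; then the noses drop and 1 to 3 mm on the plate meets the stop. More than 20 N on the stop is too hard.
- clip_right (a joint): The same for the right (-y) clip, at stage y -18.
- ribbon_spool: Bystander: spool of gold ribbon, 62 mm across, 24 mm high; origin at the centre of its underside.
- marker: Bystander: black and red pen lying on the counter, 133 x 12 x 14 mm.
- timer: Bystander: square white minute timer, 56 x 56 x 27 mm.
- mini_box: Bystander: small white gift box with a gold ribbon, 55 x 55 x 43 mm.
- cocoa_tin: Bystander: round green tin, 60 mm across, 64 mm high.
- label_block: Bystander: banded stack of blank white cards, 38 x 58 x 22 mm.

How it is judged:
By the outcome, as a careful person would: the job done as asked, in the order asked, and still so for the second after the job is handed in, with the robot touching nothing.
It also fails if it takes over 67 s, if anything falls off the work surface, if the arm or the gripper's body presses on something with over 40 N, if the wrist force passes 120 N, or if a joint passes its speed limit or range.

## Robot

A 6-joint arm with a two-finger parallel gripper is mounted at the origin on a cart in front of the work surface, level with it; the furniture and walls round the work are solid. World frame = base frame: x ahead of the robot, y to its left, z up, the work surface at z = 0. Lengths are in m, angles in rad, forces in N, time in s.
With the tool pointing down it reaches from about 0.275 to 0.875 m from the base axis. Payload 12.5 kg.
Tool frame: the origin (TCP) lies on the front face of the gripper's body, between the roots of the fingers; the fingertips stand 73 mm ahead of it and the grasp point (between the pads) lies 54 mm ahead of it; z points along the fingers, y is the line along which they close (so a half turn about z gives the same grasp; the last joint's range is limited). The gripper opens to 85 mm and grips with 20 to 120 N. Pads are 22 mm wide; open, the fingers measure 114 mm over their backs; the gripper's body (76 mm by 85 mm) begins 54 mm behind the grasp point. The pads swing forward as they close: fully open they stand 13 mm farther back than shut.
Start: joints at [-1.277, 0.351, 1.652, -0, 1.139, -0.085], TCP at [0.203, -0.511, 0.304] pointing down, gripper open.
Joint ranges: [-2.75, 2.75], [-0.79, 2.1], [0.01, 2.65], [-1.57, 4.71], [0.07, 3.14], [-2.87, 2.87]. Speed limits (rad/s): [2.22, 2.22, 2.79, 3.14, 3.14, 3.14].

## Interface

Orientations are given as [roll, pitch, yaw] about the fixed x, y, z axes, in that order (R = Rz(yaw) Ry(pitch) Rx(roll)).
In Python, from rig import manip gives the robot as it stands. The module is installed in compiled form; this text tells all that it offers. Calls block until the motion is done:
- manip.reach(position, orientation): joint-space move of the TCP to a pose.
- manip.line_to(position, rot=None, velocity=0.15, contact_N=None): straight line of the TCP; rot=None keeps the orientation; velocity is the mean speed in m/s. With contact_N (N) it stops when the force on the tool has changed by that much, and returns True; else False.
- manip.move_j(angles): joint-space move.
- manip.move_gripper(opening, f_grip=None): finger opening in m; f_grip is the grip in N (None keeps the last); returns when the fingers have stopped.
- manip.hold(seconds).
- manip.ik(position, orientation): joint angles nearest the present ones, or None.
- manip.observe(): the state.
- manip.snapshot(name): name is "scene" or "top" or "wrist"; returns the picture (384x512x3 uint8, red, green, blue); there is no depth.
- manip.camera_params(name): a dict with "fx", "fy", "cx", "cy" (pixels), "R" (3x3) and "t" (3): a world point X has camera coordinates R X + t; the wrist camera has in their place "T_tool_cam" (4x4, takes a point from camera to tool coordinates, whose origin is the TCP and whose axes are the flange's). Camera axes: x right, y down, z forward; pixel columns grow to the right and rows downward; lengths in m; the calibration is good to about 2 mm. A picture is of the moment at which its call begins: read the wrist's pose just before it. camera_params takes no time and is no camera call.
A pose or a line that the arm cannot do raises manip.MotionError and nothing moves.
- manip.job_done(): hands the job in; it is judged then, once.
Trained networks look in the newest picture that a camera, given by its name, has taken for a name from the list of things; names that differ only in an ending like _2 or _b are one class to them, and where a whole thing is asked for, a point or a joint stands for the part that bears it (a point fixed in the world has none). Each returns a list of dicts, best first, with "p" (0 to 1); they miss things now and then, are a little off and sometimes report something else, mostly with a low value. They report only what shows in the picture. A call takes as long as a camera call.
- manip.trace(camera, label): "mask" (384x512 bool, what is visible of it) and "at" ([column, row] in pixels, amid what is visible of it).
The state is a dict: "time": time; "joint_pos": joint angles; "qvel": joint speeds; "effort": joint torques, N m; "eef_pos": TCP position; "tool_rot": TCP orientation; "wrist_force": force on the tool from outside, world axes, zero at the start; "moment": the same for the moment, N m; "width": finger opening in m; "grasp_force": force on a finger pad.
Only numpy, scipy, OpenCV 4.12 (cv2) and the standard library are available. Lean on these libraries where they do the work, as an engineer would, in place of code of your own. Each camera call takes 0.05 s, during which the arm holds its last target. There are 200 camera calls.

## Working session

There is one attempt and no reset: what is moved stays moved. The work goes in short steps, each a Python script; the robot and the scene stay as the last script left them, time stands still between calls to the robot, and variables do not carry over. Pictures are saved under pics/ and viewed, at most 10 in all, crops included, and the job is handed in when it is done.

```bash
mkdir -p pics; cat > h.py <<'E'
import numpy as np, cv2
from rig import manip
from scipy.spatial.transform import Rotation as Ro
def save(n,im): cv2.imwrite('pics/'+n+'.png',im[:,:,::-1])
def ray(cam,px,eef=None,rot=None):
    p=manip.camera_params(cam)
    d=np.array([(px[0]-p['cx'])/p['fx'],(px[1]-p['cy'])/p['fy'],1.])
    if cam!='wrist':
        R=np.array(p['R']);t=np.array(p['t']); return -R.T@t,R.T@d
    T=np.array(p['T_tool_cam']);Rt=Ro.from_euler('xyz',rot).as_matrix()
    return Rt@T[:3,3]+np.array(eef), Rt@T[:3,:3]@d
def onz(cam,px,z,eef=None,rot=None):
    o,d=ray(cam,px,eef,rot); return o+d*(z-o[2])/d[2]
def rect(mask,cam,z,eef=None,rot=None):
    c,_=cv2.findContours(mask.astype(np.uint8),cv2.RETR_EXTERNAL,cv2.CHAIN_APPROX_NONE)
    c=max(c,key=cv2.contourArea)[:,0,:]
    P=np.array([onz(cam,q,z,eef,rot)[:2] for q in c])
    return P,cv2.minAreaRect((P*1000).astype(np.float32))
E
python3 - <<'E'
from h import *
s=manip.observe();print(s)
for c in('top','scene'):
    im=manip.snapshot(c);save(c,im)
    for l in ('plate','plate_grip','stage','clip_left','stage_mouth','marker','timer','cocoa_tin','label_block','mini_box','ribbon_spool'):
        r=manip.trace(c,l)
        if r: 
            z={'plate':.008,'stage':.014,'plate_grip':.032}.get(l,.02)
            P,m=rect(r[0]['mask'],c,z)
            print(c,l,round(r[0]['p'],2),np.round(r[0]['at']),np.round(onz(c,r[0]['at'],z),3),np.round(m[0]),np.round(m[1]),round(m[2],1))
print(manip.camera_params('wrist'))
E
```

```text
{'time': 0.0, 'joint_pos': array([-1.27660961e+00,  3.51244870e-01,  1.65240628e+00, -1.37323423e-05,
        1.13905959e+00, -8.46164049e-02]), 'qvel': array([ 1.81722695e-03,  2.55855727e-04,  5.67297382e-05,  6.66336697e-04,
       -2.38703236e-03,  3.23058529e-04]), 'effort': array([ 2.35723728e-04, -5.06106091e+01, -2.91407901e+01, -6.67002155e-05,
        4.50460240e-03,  1.24750548e-05]), 'eef_pos': array([ 0.20334072, -0.51078227,  0.3033604 ]), 'tool_rot': array([-3.14047752e+00, -8.20742122e-05,  3.78808830e-01]), 'wrist_force': array([-0.38828191,  0.09413851,  0.05922875]), 'moment': array([-0.01280864, -0.00193728,  0.01472712]), 'grasp_force': 0.0, 'width': 0.0853183243068985}
top plate 0.71 [161. 223.] [0.49  0.249 0.008] [483. 244.] [94. 67.] 24.6
top plate_grip 0.71 [163. 226.] [0.479 0.239 0.032] [479. 240.] [90. 62.] 22.8
top stage 0.7 [308. 201.] [ 0.537 -0.149  0.014] [ 548. -159.] [231. 103.] 6.0
top clip_left 0.49 [305. 181.] [ 0.592 -0.141  0.02 ] [ 598. -139.] [70. 11.] 5.6
top stage_mouth 0.88 [311. 197.] [ 0.546 -0.155  0.02 ] [ 547. -159.] [231. 103.] 5.8

[... 1142 characters left out ...]
e label_block 0.64 [222. 196.] [ 0.64  -0.001  0.02 ] [645.   1.] [31. 53.] 31.3
scene mini_box 0.93 [153. 272.] [0.612 0.281 0.02 ] [610. 285.] [68. 92.] 74.5
scene ribbon_spool 0.94 [272. 267.] [0.404 0.14  0.02 ] [409. 133.] [61. 80.] 31.5
{'fx': 315.7272841666695, 'fy': 315.7272841666695, 'cx': 255.62811277280016, 'cy': 191.6094557119383, 'T_tool_cam': array([[ 8.64571042e-04, -9.52281264e-01, -3.05220652e-01,
         7.77860730e-02],
       [ 9.99999553e-01,  7.06498595e-04,  6.28349618e-04,
         3.58259190e-04],
       [-3.82727607e-04, -3.05221059e-01,  9.52281449e-01,
        -7.01166952e-02],
       [ 0.00000000e+00,  0.00000000e+00,  0.00000000e+00,
         1.00000000e+00]])}
```

View pics/top.png

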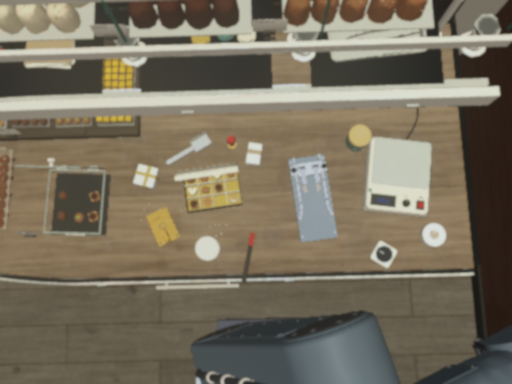

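```bash
python3 - <<'E'
from h import *
def look(tag,pos,yaw,labs):
    manip.reach(pos,[np.pi,0,yaw]); manip.hold(.2)
    s=manip.observe(); e,r=s['eef_pos'],s['tool_rot']; im=manip.snapshot('wrist'); save(tag,im)
    print(tag,s['time'],e,r)
    for l,z in labs:
        for q in manip.trace('wrist',l)[:2]:
            P,m=rect(q['mask'],'wrist',z,e,r); np.save(f'{tag}_{l}.npy',q['mask'])
            print(l,round(q['p'],2),np.round(q['at']),np.round(onz('wrist',q['at'],z,e,r),4),np.round(m[0],1),np.round(m[1],1),round(m[2],1))
look('wst',[.50,-.162,.36],np.radians(6),[('stage',.014),('clip_left',.03),('clip_right',.03)])
look('wpl',[.456,.232,.26],np.radians(23.5),[('plate',.008),('plate_grip',.032)])
E
```

```text
wst 3.0917 [ 0.4998304  -0.16257678  0.35989214] [-3.14155956e+00  1.84600212e-04  1.03885427e-01]
stage 0.93 [261. 104.] [ 0.5622 -0.1635  0.014 ] [ 544.7 -160.8] [229.9 101.7] 7.1
clip_left 0.88 [246.  76.] [ 0.5924 -0.1417  0.03  ] [ 590.8 -136.6] [71.9 15.1] 4.9
clip_right 0.88 [270.  72.] [ 0.5993 -0.1698  0.03  ] [ 595.2 -173.1] [70.5 12.1] 5.7
wpl 5.0083 [0.45639492 0.23141519 0.26016759] [ 3.14154991e+00 -3.42218182e-04  4.08960006e-01]
plate 0.64 [250. 143.] [0.4785 0.2467 0.008 ] [475.1 245.2] [94.8 60.6] 23.9
plate_grip 0.69 [252. 140.] [0.486 0.247 0.032] [479.4 246.2] [88.2 55.3] 24.0
```

```bash
python3 - <<'E'
import cv2,numpy as np
a=cv2.imread('pics/wst.png')[0:260,130:380];b=cv2.imread('pics/wpl.png')[50:310,130:380]
cv2.imwrite('pics/m1.png',cv2.resize(np.hstack([a,b]),None,fx=1.6,fy=1.6,interpolation=cv2.INTER_CUBIC))
E
```

```text
(no output)
```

View pics/m1.png

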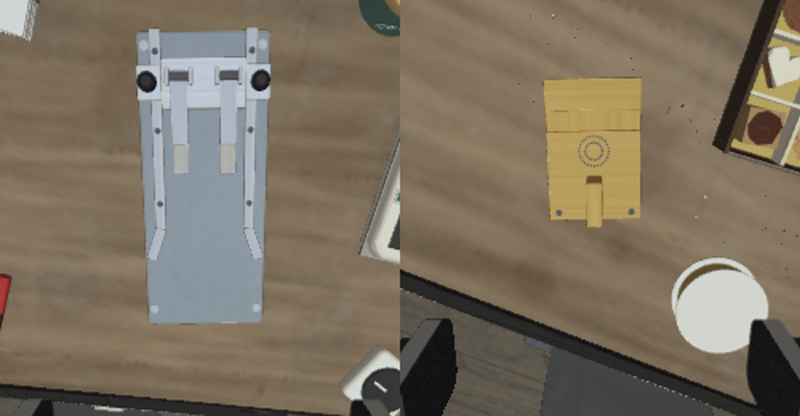

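```bash
python3 - <<'E'
from h import *
def fit(mod,px,z,e,r):
    W=np.array([onz('wrist',p,z,e,r)[:2] for p in px]);mod=np.array(mod,float)
    a,b=mod-mod.mean(0),W-W.mean(0)
    th=np.arctan2((a[:,0]*b[:,1]-a[:,1]*b[:,0]).sum(),(a*b).sum())
    R=np.array([[np.cos(th),-np.sin(th)],[np.sin(th),np.cos(th)]]);t=W.mean(0)-R@mod.mean(0)
    print(np.degrees(th),t*1000,'res mm',np.round((W-mod@R.T-t)*1000,1).tolist());return th,t,R
e,r=[.4998304,-.16257678,.35989],[-3.14156,1.8e-4,.103885]
S=fit([[-.13,.05],[-.13,-.05],[.1,.05],[.1,-.05]],[(223,202),(294.5,201),(215,20.6),(299,19.4)],.014,e,r)
for z in(.014,.022,.035):
    for p in [(256,67),(256,55)]: print(z,p,S[2].T@(onz('wrist',p,z,e,r)[:2]-S[1])*1000)
# mouth flare ends & rail
for p in [(153,258),(256,257),(182,172),(228,172)]: print(p,S[2].T@(onz('wrist',(p[0]/1.6+130,p[1]/1.6),.021,e,r)[:2]-S[1])*1000)
e,r=[.45639,.231415,.260168],[3.14155,-3.4e-4,.40896]
f=lambda x,y:((x-400)/1.6+130,y/1.6+50)
P=fit([[.045,.03],[.045,-.03],[-.045,.03],[-.045,-.03]],[f(544,79),f(641,77),f(551,220),f(640,220)],.008,e,r)
for p in [(594,177),(594,227)]: print('bar',P[2].T@(onz('wrist',f(*p),.032,e,r)[:2]-P[1])*1000)
print(P[1]+P[2]@[-.029,0])
E
```

```text
6.710848166730909 [ 558.14090953 -159.8024354 ] res mm [[1.4, 0.2], [1.7, 0.3], [-1.5, -0.7], [-1.6, 0.3]]
0.014 (256, 67) [46.83698294  1.74431348]
0.014 (256, 55) [60.42782079  1.58098469]
0.022 (256, 67) [46.3120514   1.76217146]
0.022 (256, 55) [59.6415224   1.60198367]
0.035 (256, 67) [45.45903765  1.79119068]
0.035 (256, 55) [58.36378751  1.636107  ]
(153, 258) [-69.06036685  43.23460259]
(256, 257) [-69.27769688 -41.69701368]
(182, 172) [-0.74507605 17.68021822]
(228, 172) [ -1.19161341 -18.34984931]
24.333357056870465 [477.42047519 244.8048844 ] res mm [[0.4, -0.0], [0.4, 0.6], [0.2, -0.4], [-0.9, -0.2]]
bar [-11.08747733  -0.06200663]
bar [-42.65127031   0.54095878]
[0.45099673 0.23285558]
```

```bash
cat >> h.py <<'E'
SY=np.radians(6.5); SO=np.array([.5581,-.1598])
SR=np.array([[np.cos(SY),-np.sin(SY)],[np.sin(SY),np.cos(SY)]])
def tcp(px,py,z): return [*(SO+SR@[px-.029,py]),z]   # TCP for plate origin at stage (px,py)
def st(tag=''):
    s=manip.observe();f=s['wrist_force'];g=SR.T@f[:2];q=SR.T@(s['eef_pos'][:2]-SO)
    print(tag,'t%.2f'%s['time'],'F(stage)',np.round([*g,f[2]],2),'plate xy mm',np.round([(q[0]+.029)*1000,q[1]*1000],2),'z',round(s['eef_pos'][2],4),'w',round(s['width'],4),'gf',round(s['grasp_force'],1),'M',np.round(s['moment'],3));return s
E
python3 - <<'E'
from h import *
st()
manip.move_gripper(.05)
yw=np.radians(24.3)
manip.reach([.451,.2329,.13],[np.pi,0,yw])
print(manip.line_to([.451,.2329,.087],velocity=.06,contact_N=3)); st('down')
manip.move_gripper(0.0,50); st('grip')
manip.line_to([.451,.2329,.20],velocity=.12); manip.hold(.2); st('lift')
s=manip.observe();save('lift',manip.snapshot('wrist'))
E
```

```text
t5.16 F(stage) [ 0.64 -0.22  0.72] plate xy mm [-27.95 400.53] z 0.26 w 0.0852 gf 0.0 M [-0.024 -0.003 -0.049]
False
down t7.05 F(stage) [0.01 0.15 0.58] plate xy mm [-32.82 402.34] z 0.0871 w 0.0498 gf 0.0 M [0.018 0.007 0.086]
grip t7.49 F(stage) [-1.45 -0.18  6.95] plate xy mm [-32.8 402.4] z 0.0874 w 0.0089 gf 49.6 M [0.078 0.241 0.049]
lift t8.78 F(stage) [-0.04 -0.74 -2.89] plate xy mm [-33.13 402.25] z 0.1994 w 0.0087 gf 48.6 M [-0.042  0.137 -0.054]
```

View pics/lift.png

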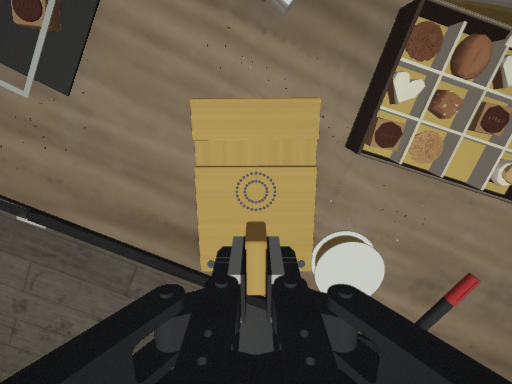

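```bash
python3 - <<'E'
from h import *
s=manip.observe()
for p in [(191,99),(321,98),(197,165),(318,165)]:
    o=onz('wrist',p,s['eef_pos'][2]-.079,s['eef_pos'],s['tool_rot'])-s['eef_pos']
    print('tool', np.round(Ro.from_euler('xyz',s['tool_rot']).inv().apply(o)*1000,1))
rot=[np.pi,0,SY]
manip.line_to([.46,.15,.22],velocity=.3)
manip.reach(tcp(-.098,0,.18),rot)
manip.line_to(tcp(-.098,0,.112),velocity=.12); manip.hold(.3); st('above')
save('above',manip.snapshot('wrist'))
E
```

```text
tool [ 74.  -28.9  78.9]
tool [74.5 30.  78.9]
tool [ 43.5 -27.9  79. ]
tool [43.5 30.5 79. ]
above t11.53 F(stage) [-0.6  -0.19 -2.29] plate xy mm [-9.785e+01 -8.000e-02] z 0.1124 w 0.0086 gf 48.8 M [-0.006  0.096  0.055]
```

View pics/above.png

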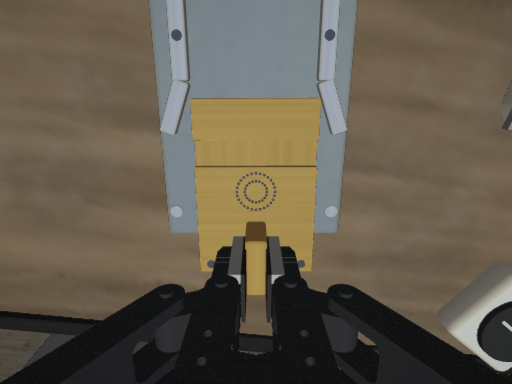

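```bash
cat >> h.py <<'E'
SY=np.radians(6.85); SR=np.array([[np.cos(SY),-np.sin(SY)],[np.sin(SY),np.cos(SY)]])
SO=SO+SR@[0,.0009]
rot=[np.pi,0,SY]
E
python3 - <<'E'
from h import *
manip.line_to(tcp(-.098,0,.108),rot=rot,velocity=.05); manip.hold(.2); st('re-aim')
print(manip.line_to(tcp(-.098,0,.098),velocity=.02,contact_N=2)); s=st('touch')
manip.move_gripper(.03); manip.hold(.2); st('open')
z=s['eef_pos'][2]
manip.move_gripper(0.0,30); manip.hold(.2); s=st('regrip')
save('reg',manip.snapshot('wrist'))
E
```

```text
re-aim t12.03 F(stage) [-0.43 -0.17 -3.42] plate xy mm [-9.798e+01 -1.000e-02] z 0.108 w 0.0084 gf 48.8 M [-0.018  0.018  0.043]
True
touch t12.42 F(stage) [-0.3   0.24  6.34] plate xy mm [-9.794e+01 -7.000e-02] z 0.1014 w 0.0087 gf 50.0 M [ 0.054  0.146 -0.028]
open t12.95 F(stage) [-0.07  0.53  0.13] plate xy mm [-98.35   0.23] z 0.101 w 0.0302 gf 0.0 M [-0.02   0.02   0.065]
regrip t13.46 F(stage) [-0.63  0.57  3.51] plate xy mm [-98.3   0.2] z 0.1012 w 0.0094 gf 30.4 M [0.019 0.129 0.003]
```

View pics/reg.png

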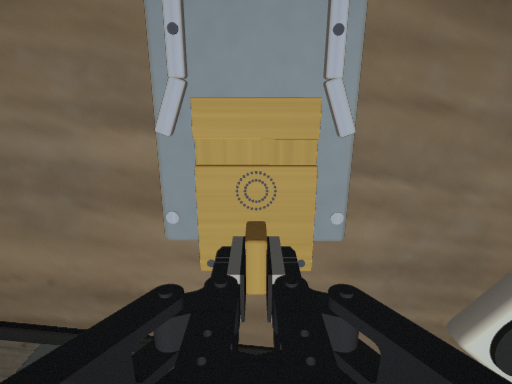

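```bash
python3 - <<'E'
from h import *
s=manip.observe(); z=s['eef_pos'][2]+.0003
manip.line_to(tcp(-.098,0,z),rot=rot,velocity=.02); manip.hold(.1); s=st('up')
for x in (-.085,-.07,-.055,-.045):
    h=manip.line_to(tcp(x,0,z),rot=rot,velocity=.03,contact_N=4); st(str(h))
    if h: break
E
```

```text
up t13.86 F(stage) [-0.33  0.22 -3.13] plate xy mm [-98.15   0.11] z 0.1013 w 0.0091 gf 29.6 M [0.033 0.079 0.023]
False t14.44 F(stage) [-0.18  0.3  -3.06] plate xy mm [-85.     0.11] z 0.1014 w 0.0095 gf 29.6 M [-0.074  0.092  0.044]
False t15.09 F(stage) [-0.   -0.1  -3.87] plate xy mm [-70.05   0.08] z 0.1014 w 0.0092 gf 29.6 M [-0.049  0.047  0.003]
False t15.74 F(stage) [-0.25  0.02 -2.36] plate xy mm [-55.05   0.09] z 0.1014 w 0.0092 gf 29.6 M [ 0.023  0.063 -0.045]
False t16.23 F(stage) [-0.16 -0.1  -2.89] plate xy mm [-44.94   0.05] z 0.1014 w 0.0093 gf 29.6 M [-0.022  0.024 -0.025]
```

```bash
python3 - <<'E'
from h import *
for z in (.10135,.1012,.1010):
    manip.line_to(tcp(-.045,0,z),rot=rot,velocity=.02); manip.hold(.15); s=st('z%.5f'%z)
    if s['wrist_force'][2]>-2: break
print(z)
for x in np.arange(-.042,-.0199,.002):
    manip.line_to(tcp(x,0,z),rot=rot,velocity=.02); s=st()
    f=s['wrist_force']
    if -(SR.T@f[:2])[0]>11 or abs((SR.T@f[:2])[1])>6: print('STOP');break
E
```

```text
z0.10135 t16.62 F(stage) [ 0.13 -0.55 -3.29] plate xy mm [-4.501e+01  1.000e-02] z 0.1014 w 0.0093 gf 29.6 M [ 0.015  0.075 -0.023]
z0.10120 t17.02 F(stage) [ 0.06  0.48 -1.58] plate xy mm [-4.501e+01  1.000e-02] z 0.1012 w 0.0092 gf 29.7 M [ 0.028  0.085 -0.   ]
0.1012
 t17.32 F(stage) [ 1.06 -0.06 -1.64] plate xy mm [-4.182e+01 -2.000e-02] z 0.1012 w 0.0097 gf 29.7 M [ 0.036 -0.078 -0.025]
 t17.57 F(stage) [ 0.78 -0.   -1.92] plate xy mm [-3.984e+01  1.000e-02] z 0.1012 w 0.0093 gf 29.8 M [ 0.018  0.04  -0.037]
 t17.82 F(stage) [ 0.47 -0.55 -2.55] plate xy mm [-37.84  -0.  ] z 0.1012 w 0.0091 gf 29.8 M [ 0.069 -0.046 -0.019]
 t18.07 F(stage) [-0.19  0.4  -3.1 ] plate xy mm [-3.586e+01  1.000e-02] z 0.1012 w 0.0092 gf 29.7 M [ 0.056 -0.007  0.029]
 t18.32 F(stage) [-2.79  1.08  0.41] plate xy mm [-34.17   0.08] z 0.1012 w 0.0094 gf 30.1 M [0.039 0.504 0.019]
 t18.57 F(stage) [-3.42  0.54  1.36] plate xy mm [-32.15   0.1 ] z 0.1012 w 0.0092 gf 30.2 M [0.096 0.645 0.017]
 t18.82 F(stage) [-4.92  1.54  1.93] plate xy mm [-30.17   0.09] z 0.1012 w 0.0089 gf 30.3 M [0.048 0.731 0.033]
 t19.07 F(stage) [-4.03  0.31  2.43] plate xy mm [-28.28   0.11] z 0.1012 w 0.0095 gf 30.4 M [0.023 0.894 0.025]
 t19.32 F(stage) [-7.95  0.5   4.56] plate xy mm [-26.61   0.13] z 0.1012 w 0.0094 gf 30.7 M [ 0.021  1.267 -0.004]
 t19.57 F(stage) [ 0.11  0.28 -1.61] plate xy mm [-23.57  -0.13] z 0.1012 w 0.0093 gf 29.8 M [0.059 0.037 0.03 ]
 t19.82 F(stage) [ 1.99 -0.38 -2.34] plate xy mm [-21.59  -0.09] z 0.1012 w 0.0093 gf 29.7 M [-0.016 -0.179 -0.049]
 t20.07 F(stage) [ 0.58  0.4  -2.06] plate xy mm [-19.72  -0.03] z 0.1012 w 0.0095 gf 29.7 M [ 0.054 -0.089  0.005]
```

```bash
python3 - <<'E'
from h import *
save('ride',manip.snapshot('wrist'))
E
```

```text
(no output)
```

View pics/ride.png

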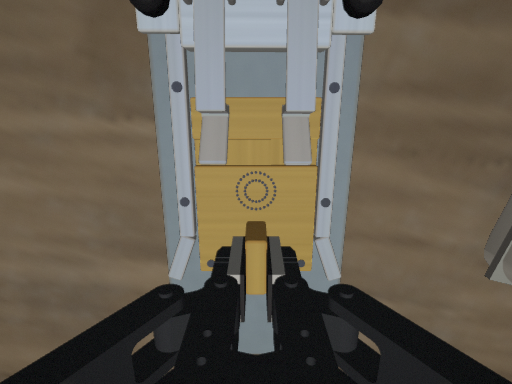

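```bash
python3 - <<'E'
from h import *
z=.1012
for x in [*np.arange(-.0165,-.0069,.003),*np.arange(-.006,.0041,.0005)]:
    h=manip.line_to(tcp(x,0,z),rot=rot,velocity=.015,contact_N=5); s=st(f'{x*1000:.1f}{h}')
    if h or -(SR.T@s['wrist_force'][:2])[0]>5: print('STOP');break
save('snap',manip.snapshot('wrist')[0:260,90:420])
E
```

```text
-16.5True t20.33 F(stage) [1.71 0.53 5.07] plate xy mm [-18.77   0.06] z 0.1012 w 0.009 gf 30.7 M [ 0.153 -0.341  0.035]
STOP
```

```bash
python3 - <<'E'
from h import *
z=.1012; manip.hold(.2); st('now')
for x in [*np.arange(-.0175,-.0069,.0015),*np.arange(-.006,-.0019,.0005)]:
    h=manip.line_to(tcp(x,0,z),rot=rot,velocity=.015,contact_N=9); s=st(f'{x*1000:.1f}{h}')
    if h or -(SR.T@s['wrist_force'][:2])[0]>5 or abs(s['wrist_force'][2])>7: print('STOP');break
E
```

```text
now t20.58 F(stage) [1.67 1.47 4.73] plate xy mm [-18.81   0.06] z 0.1012 w 0.0091 gf 30.7 M [ 0.175 -0.422 -0.002]
-17.5False t20.88 F(stage) [-2.52  0.3   3.64] plate xy mm [-17.68   0.07] z 0.1012 w 0.0093 gf 30.5 M [0.071 0.418 0.009]
-16.0False t21.13 F(stage) [-3.02  0.82  3.49] plate xy mm [-16.09   0.04] z 0.1012 w 0.0094 gf 30.6 M [0.03  0.498 0.031]
-14.5False t21.38 F(stage) [-2.61  0.58  3.22] plate xy mm [-1.451e+01  1.000e-02] z 0.1012 w 0.0092 gf 30.5 M [ 0.024  0.407 -0.029]
-13.0False t21.63 F(stage) [-2.45 -0.68  3.62] plate xy mm [-1.296e+01 -1.000e-02] z 0.1012 w 0.0093 gf 30.5 M [0.103 0.401 0.04 ]
-11.5False t21.88 F(stage) [-1.55 -0.4   3.33] plate xy mm [-1.144e+01 -1.000e-02] z 0.1012 w 0.0094 gf 30.4 M [-0.005  0.324 -0.012]
-10.0False t22.13 F(stage) [-2.28  0.13  2.83] plate xy mm [-9.95  0.01] z 0.1012 w 0.0092 gf 30.4 M [0.032 0.355 0.003]
-8.5False t22.38 F(stage) [-0.75  0.04  2.78] plate xy mm [-8.42  0.  ] z 0.1012 w 0.0092 gf 30.4 M [-0.01   0.381 -0.015]
-7.0False t22.63 F(stage) [-2.72  0.79  3.01] plate xy mm [-6.9 -0. ] z 0.1012 w 0.0094 gf 30.4
[... 422 characters left out ...]
78 -0.09] plate xy mm [-4.31 -0.02] z 0.1012 w 0.0092 gf 30.0 M [ 0.08  -0.007  0.014]
-4.0False t23.88 F(stage) [ 4.95 -0.45 -4.34] plate xy mm [-3.35 -0.13] z 0.1012 w 0.0093 gf 29.5 M [ 0.02  -0.766 -0.033]
-3.5False t24.13 F(stage) [ 5.16  0.77 -3.06] plate xy mm [-3.2  -0.06] z 0.1012 w 0.0093 gf 29.5 M [ 0.149 -0.73  -0.036]
-3.0False t24.38 F(stage) [ 2.81 -0.43 -2.3 ] plate xy mm [-3.05  0.  ] z 0.1012 w 0.009 gf 29.8 M [ 0.032 -0.451 -0.044]
-2.5False t24.63 F(stage) [-1.35  0.44  1.42] plate xy mm [-2.84  0.02] z 0.1012 w 0.0092 gf 30.2 M [-0.102  0.171 -0.018]
-2.0False t24.88 F(stage) [-3.35  0.55  2.66] plate xy mm [-2.25  0.11] z 0.1012 w 0.0094 gf 30.4 M [-0.035  0.542  0.001]
```

```bash
python3 - <<'E'
from h import *
im=manip.snapshot('wrist')
save('snap',cv2.resize(im[0:240,120:400],None,fx=2.4,fy=2.4,interpolation=cv2.INTER_CUBIC))
E
```

```text
(no output)
```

View pics/snap.png

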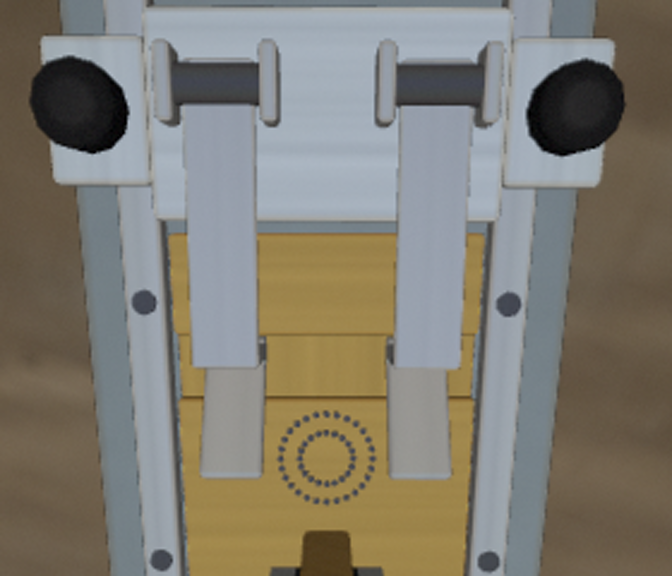

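```bash
python3 - <<'E'
from h import *
z=.1012
for x in np.arange(-.0018,.0035,.0003):
    h=manip.line_to(tcp(x,0,z),rot=rot,velocity=.01,contact_N=6); s=st(f'{x*1000:.1f}{h}')
    if h or -(SR.T@s['wrist_force'][:2])[0]>8 or abs(s['wrist_force'][2])>8: print('STOP');break
im=manip.snapshot('wrist')
save('snap2',cv2.resize(im[0:240,120:400],None,fx=2.4,fy=2.4,interpolation=cv2.INTER_CUBIC))
E
```

```text
-1.8False t25.18 F(stage) [-3.63  1.31  4.05] plate xy mm [-1.96  0.08] z 0.1012 w 0.0096 gf 30.6 M [0.063 0.786 0.068]
-1.5False t25.43 F(stage) [-3.52  1.39  2.3 ] plate xy mm [-1.4   0.04] z 0.1012 w 0.0091 gf 30.4 M [0.095 0.588 0.068]
-1.2False t25.68 F(stage) [-3.04  1.01  3.03] plate xy mm [-1.12  0.  ] z 0.1012 w 0.0091 gf 30.4 M [ 0.041  0.552 -0.024]
-0.9False t25.93 F(stage) [-2.64  0.22  2.37] plate xy mm [-0.84  0.01] z 0.1012 w 0.0092 gf 30.4 M [-0.023  0.548  0.002]
-0.6False t26.18 F(stage) [-2.65  0.42  2.35] plate xy mm [-0.53 -0.01] z 0.1012 w 0.0091 gf 30.4 M [-0.002  0.528  0.046]
-0.3False t26.43 F(stage) [-2.63 -0.95  2.49] plate xy mm [-0.25 -0.01] z 0.1012 w 0.0092 gf 30.4 M [0.006 0.628 0.022]
-0.0False t26.68 F(stage) [-4.42  0.01  3.92] plate xy mm [-0.17 -0.  ] z 0.1012 w 0.0091 gf 30.5 M [-0.178  0.818  0.009]
0.3False t26.93 F(stage) [-7.25 -0.14  4.46] plate xy mm [-0.14  0.03] z 0.1012 w 0.0092 gf 30.7 M [-0.158  1.055 -0.023]
0.6False t27.18 F(stage) [-8.02 -0.27  6.8 ] plate xy mm [-0.07  0.03] z 0.1012 w 0.0096 gf 30.9 M [-0.305  1.326 -0.033]
STOP
```

View pics/snap2.png

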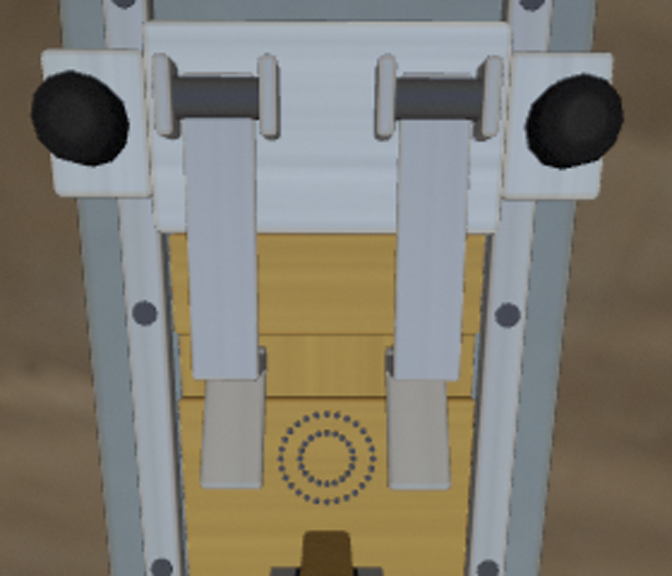

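```bash
python3 - <<'E'
from h import *
manip.line_to(tcp(-.0004,0,.1012),rot=rot,velocity=.01); manip.hold(.1); s=st('relax')
manip.move_gripper(.035); manip.hold(.1); s=st('open')
manip.line_to(tcp(-.0004,0,.19),rot=rot,velocity=.1); manip.hold(.3); s=st('up')
e,r=s['eef_pos'],s['tool_rot']
im=manip.snapshot('wrist')
save('fin',cv2.resize(im[40:280,120:400],None,fx=2.4,fy=2.4,interpolation=cv2.INTER_CUBIC))
E
```

```text
relax t27.58 F(stage) [-2.57 -0.61  1.89] plate xy mm [-0.32 -0.03] z 0.1012 w 0.0092 gf 30.3 M [-0.115  0.532 -0.028]
open t28.05 F(stage) [ 0.57 -0.48 -0.2 ] plate xy mm [-0.29 -0.02] z 0.1013 w 0.0348 gf 0.0 M [-0.042 -0.01   0.017]
up t29.39 F(stage) [-0.11 -0.05 -0.51] plate xy mm [-0.46  0.03] z 0.1897 w 0.035 gf 0.0 M [-0.035  0.036 -0.003]
```

View pics/fin.png

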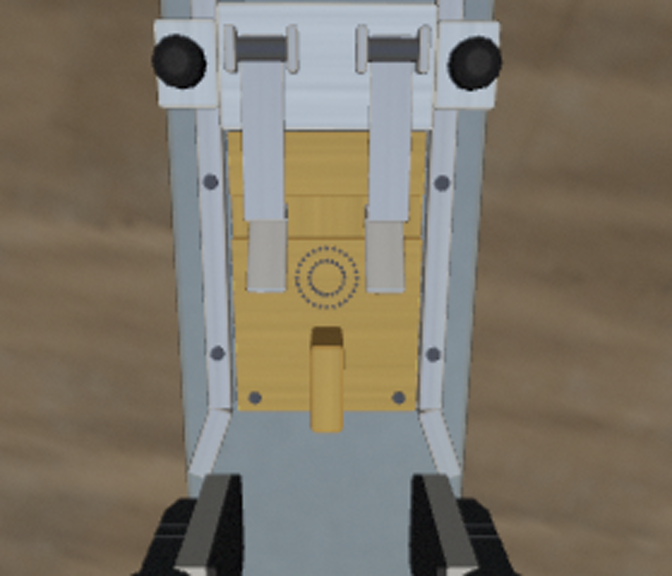

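```bash
python3 -c "
from rig import manip
print(manip.job_done())"
```

```text
the job is handed in; nothing more can be done
None
```

The die plate is in the stage against the end stop, pressed with about 8 N at most. Both clip noses appear seated in the groove, judged from the pictures and the feel of the snap. The gripper has let go and is clear, nothing else on the counter was touched, and the job was handed in at about 29 s.

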